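# Line up the finned computers by size for the burn-in test

### The job

Get the four finned computers ready for the burn-in test: line them up by size on the four rests of the rail, one to a rest, the smallest next to the cooling fan and growing to the largest at the far end, so that each one catches the air. Set each one down fins up, in the middle of its rest and square to it, its length across the row. Leave the small camera that stands among them where it is.

Things in the scene. Friction and masses are not known exactly. Their poses are not given: they have to be found in the camera images.
- unit_a_mid (a point): the smallest of four loose finned computer units: grey metal box with black cooling fins along its top, 56 mm long (its x axis), 44 mm wide (y), 32 mm tall; lies fins up on the table at the start; this point is its centre, 16 mm above its underside
- unit_b_mid (a point): the second smallest of four loose finned computer units: grey metal box with black cooling fins along its top, 72 mm long (its x axis), 44 mm wide (y), 40 mm tall; lies fins up on the table at the start; this point is its centre, 20 mm above its underside
- unit_c_mid (a point): the second largest of four loose finned computer units: grey metal box with black cooling fins along its top, 88 mm long (its x axis), 44 mm wide (y), 48 mm tall; lies fins up on the table at the start; this point is its centre, 24 mm above its underside
- unit_d_mid (a point): the largest of four loose finned computer units: grey metal box with black cooling fins along its top, 104 mm long (its x axis), 44 mm wide (y), 56 mm tall; lies fins up on the table at the start; this point is its centre, 28 mm above its underside
- rest_1: leftmost (+y), seen from the robot, of four bright metal rests in a straight row on a flat dark steel rail: 116 mm (x, across the row) by 60 mm (y, along the row), 98 mm from centre to centre, fixed; origin at the centre of its underside, its flat top is 4 mm above that (10 mm above the table)
- rest_2: second from the left, seen from the robot, of four bright metal rests in a straight row on a flat dark steel rail: 116 mm (x, across the row) by 60 mm (y, along the row), 98 mm from centre to centre, fixed; origin at the centre of its underside, its flat top is 4 mm above that (10 mm above the table)
- rest_3: third from the left, seen from the robot, of four bright metal rests in a straight row on a flat dark steel rail: 116 mm (x, across the row) by 60 mm (y, along the row), 98 mm from centre to centre, fixed; origin at the centre of its underside, its flat top is 4 mm above that (10 mm above the table)
- rest_4: rightmost (-y), seen from the robot, of four bright metal rests in a straight row on a flat dark steel rail: 116 mm (x, across the row) by 60 mm (y, along the row), 98 mm from centre to centre, fixed; origin at the centre of its underside, its flat top is 4 mm above that (10 mm above the table)
- fan: fixed square black cooling fan on edge, open front and back, 100 mm (x) by 60 mm (y) by 92 mm tall, beyond the left or the right end of the row (a grey bench supply of 55 mm height stands beyond the other end); origin at the centre of its underside
- camera_mid (a point): small black camera with an orange band on a steel foot, 36 by 36 mm, 54 mm tall, standing loose among the units; this point is its centre, half-way up

How it is judged:
At the end, for the whole second after the job is handed in: From the rest nearest the fan: smallest, second smallest, second largest, largest; each centre within 13 mm of its rest's centre, upright within 0.12 rad, resting on it (height within 6 mm), its length within 0.2 rad of the rest's x axis, either way round; all at rest (((world y of fan above 0 m and horizontal distance between unit_a_mid and rest_1 below 0.013 m and angle between the x axis of unit_a_mid and the x axis of rest_1, either way round below 0.2 rad and angle between each of unit_a_mid, unit_b_mid, unit_c_mid, unit_d_mid's own z axis and vertical below 0.12 rad and z of unit_a_mid in the frame of rest_1 between 0.014 and 0.026 m and horizontal distance between unit_b_mid and rest_2 below 0.013 m and angle between the x axis of unit_b_mid and the x axis of rest_2, either way round below 0.2 rad and z of unit_b_mid in the frame of rest_2 between 0.018 and 0.03 m and horizontal distance between unit_c_mid and rest_3 below 0.013 m and angle between the x axis of unit_c_mid and the x axis of rest_3, either way round below 0.2 rad and z of unit_c_mid in the frame of rest_3 between 0.022 and 0.034 m and horizontal distance between unit_d_mid and rest_4 below 0.013 m and angle between the x axis of unit_d_mid and the x axis of rest_4, either way round below 0.2 rad and z of unit_d_mid in the frame of rest_4 between 0.026 and 0.038 m) or (world y of fan below 0 m and horizontal distance between unit_a_mid and rest_4 below 0.013 m and angle between the x axis of unit_a_mid and the x axis of rest_4, either way round below 0.2 rad and angle between each of unit_a_mid, unit_b_mid, unit_c_mid, unit_d_mid's own z axis and vertical below 0.12 rad and z of unit_a_mid in the frame of rest_4 between 0.014 and 0.026 m and horizontal distance between unit_b_mid and rest_3 below 0.013 m and angle between the x axis of unit_b_mid and the x axis of rest_3, either way round below 0.2 rad and z of unit_b_mid in the frame of rest_3 between 0.018 and 0.03 m and horizontal distance between unit_c_mid and rest_2 below 0.013 m and angle between the x axis of unit_c_mid and the x axis of rest_2, either way round below 0.2 rad and z of unit_c_mid in the frame of rest_2 between 0.022 and 0.034 m and horizontal distance between unit_d_mid and rest_1 below 0.013 m and angle between the x axis of unit_d_mid and the x axis of rest_1, either way round below 0.2 rad and z of unit_d_mid in the frame of rest_1 between 0.026 and 0.038 m)) and linear speed of each of unit_a, unit_b, unit_c, unit_d below 0.02 m/s); the robot touches nothing.
It fails at once if the camera is shifted by more than 30 mm or knocked over (distance of camera_mid from where it was at the start of the episode above 0.03 m or angle between camera_mid's own z axis and vertical above 0.5 rad).
It also fails if it takes over 99 s, if anything falls off the work surface, if the arm or the gripper's body presses on something with over 40 N, if the wrist force passes 120 N, or if a joint passes its speed limit or range.

### The arm

A 7-joint arm with a two-finger parallel gripper is mounted at the origin on the work surface. World frame = base frame: x ahead of the robot, y to its left, z up, the work surface at z = 0. Lengths are in m, angles in rad, forces in N, time in s.
With the tool pointing down it reaches from about 0.4 to 0.925 m from the base axis. Payload 4.1 kg.
Tool frame: the origin (TCP) lies at the very end of the fingers, on their centre line; the grasp point (between the pads) lies 19 mm behind it; z points along the fingers, y is the line along which they close (so a half turn about z gives the same grasp; the last joint's range is limited). The gripper opens to 85 mm and grips with 20 to 120 N. Pads are 22 mm wide; open, the fingers measure 114 mm over their backs; the gripper's body (76 mm by 85 mm) begins 54 mm behind the grasp point. The pads swing forward as they close: fully open they stand 13 mm farther back than shut.
Start: joints at [-0.099, 0.398, 0.045, 1.537, -0.019, 1.207, -0.051], TCP at [0.65, 0, 0.231] pointing down, gripper open.
Joint ranges: [-2.82, 2.82], [-0.49, 2.23], [-1.37, 1.46], [0, 2.46], [-1.36, 4.5], [0.23, 2], [-2.94, 2.94]. Speed limits (rad/s): [2.57, 2.57, 3.14, 3.14, 3.14, 3.14, 3.14].

### API

Orientations are given as a unit quaternion [x, y, z, w].
In Python, from workcell import * gives the robot as it stands.
- The arm moves only by the tool servo_tool, never from a script. Its argument "moves" is one flat list of numbers, 5 for each row, row after row: the opening, from 0 (shut) to 1 (fully open), then the shift along the tool's x, y, z in units of 500 mm (1.0 is 500 mm), then the turn about the tool's z in units of 180 degrees (1.0 is 180 degrees). A call has 1 to 8 rows; each row is the pose to reach, as a shift and turn from the pose commanded when the call began, along the tool's axes at that moment, turning the shorter way round; what a row does not reach only later rows make up. A row lasts 1/12 s, in which the tool goes at most 41.7 mm and 7.16 degrees, less where a joint would pass 70% of its speed; a pose out of reach is approached as far as the arm can. A call with a number of a shift or a turn outside -1 to 1 is refused whole. A call with a gripper value outside its range is refused whole. The fingers move at their own pace and stop on an object; "grip_force" is the grip in N (left out, the last holds). Time passes only in rows, so rows that repeat a pose let the fingers close. It gives the time, the measured TCP pose, the force, the opening and the grip force at its end, in the units of the state.
- get_state(): the state, without advancing time (a new reading comes with each control period).
- snapshot(name): name is "scene" or "side" or "wrist"; returns a dict with "color" (400x640x3 uint8, blue, green, red), "fx", "fy", "cx", "cy" (pixels), "R" (3x3) and "t" (3): a world point X has camera coordinates R X + t. Camera axes: x right, y down, z forward; pixel columns grow to the right and rows downward; lengths in m; the calibration is good to about 2 mm. The wrist camera is an equidistant fisheye: a pixel r from the principal point sees the ray r / f radians off the axis. A picture is of the moment at which its call begins. There is no depth.
- job_done(): hands the job in; it is judged then, once.
Trained networks look in a picture, given as the dict that the camera call returned (one of the last four; its "shot" number tells which), for a name from the list of things; names that differ only in an ending like _2 or _b are one class to them, and where a whole thing is asked for, a point or a joint stands for the part that bears it (a point fixed in the world has none). Each returns a list of dicts, best first, with "confidence" (0 to 1); they miss things now and then, are a little off and sometimes report something else, mostly with a low value. They report only what shows in the picture. A call takes as long as a camera call.
- spot_in(thing, picture): "xyz" ([x, y, z] in m, in world coordinates, good to about 4 mm: the middle of the surface that is visible of it).
- regions_of(thing, picture): "region" (400x640 bool, what is visible of it).
The state is a dict: "clock": time; "qpos": joint angles; "joint_velocities": joint speeds; "effort": joint torques, N m; "position": TCP position; "tool_rot": TCP orientation; "contact_force": force on the tool from outside, world axes, zero at the start; "wrist_torque": the same for the moment, N m; "opening": finger opening in m; "gripper_force": force on a finger pad.
Only numpy, scipy, OpenCV 4.12 (cv2) and the standard library are available. Lean on these libraries where they do the work, as an engineer would, in place of code of your own. Each camera call takes 0.05 s, during which the arm holds its last target. There are 200 camera calls.

## Working session

There is one attempt and no reset: what is moved stays moved. The work goes in short steps, Python scripts to look and compute and a tool call to move; the robot and the scene stay as the last step left them, time stands still between calls to the robot, and variables do not carry over. Pictures are saved under pics/ and viewed, at most 14 in all, crops included, and the job is handed in when it is done.

Besides the shell and the picture viewer there is one more tool, called after "Emit:" by a JSON object that holds its "op" and its "data", one argument or row to a line. servo_tool: Moves the arm, as the interface text tells. Its arguments: {"type":"object","properties":{"moves":{"type":"array"},"grip_force":{"type":"number"}},"required":["moves"]}

```bash
mkdir -p pics
python3 - <<'E'
from workcell import *
import cv2,numpy as np
for n in ["scene","side"]:
    p=snapshot(n); cv2.imwrite(f"pics/{n}0.png",p["color"])
    for th in ["unit_a_mid","rest_1","fan","camera_mid"]:
        for d in spot_in(th,p): print(n,th,np.round(d["xyz"],3),round(d["confidence"],2))
s=get_state(); print(s["clock"],s["position"],s["tool_rot"])
E
```

```text
scene unit_a_mid [0.457 0.302 0.026] 0.66
scene rest_1 [ 0.654 -0.127  0.011] 0.96
scene rest_1 [ 0.654 -0.029  0.005] 0.93
scene rest_1 [0.657 0.167 0.014] 0.84
scene rest_1 [0.65  0.074 0.009] 0.73
scene fan [ 0.663 -0.32   0.05 ] 0.71
scene camera_mid [0.484 0.004 0.048] 0.8
side unit_a_mid [0.448 0.297 0.031] 0.95
side rest_1 [ 0.649 -0.029  0.006] 0.89
side rest_1 [ 0.65  -0.128  0.008] 0.68
side rest_1 [0.646 0.166 0.012] 0.67
side rest_1 [0.644 0.07  0.007] 0.65
side fan [ 0.644 -0.341  0.051] 0.92
side fan [0.642 0.069 0.012] 0.66
side camera_mid [ 0.469 -0.017  0.043] 0.63
0.5 [6.50000297e-01 3.04102336e-05 2.31301611e-01] [7.07078648e-01 7.07134913e-01 1.36018820e-06 9.99667098e-06]
```

View pics/scene0.png

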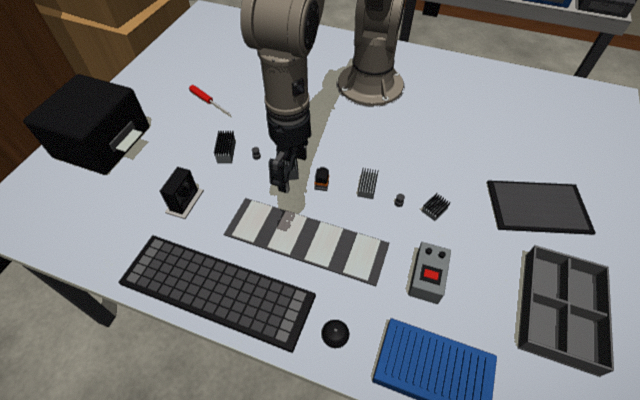

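View pics/side0.png

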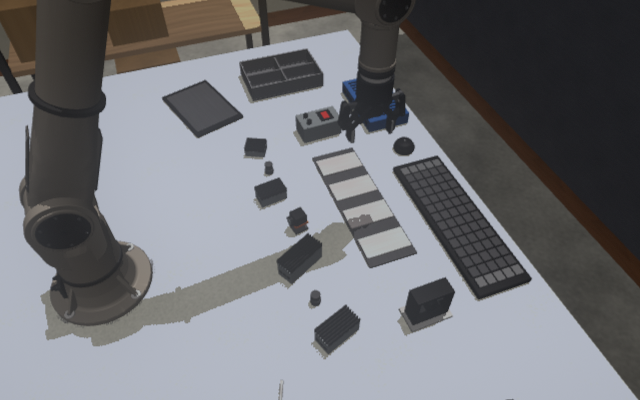

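Both views show the four units on the robot side of the rail. In the side view a is at (256,147), b at (270,192), d at (300,258) and c at (337,330), and the camera stands at (298,219) between b and d. The fan is at -y, at (430,300), so a goes on rest_4. I'll fit box poses to the network regions.

```bash
cat > h.py <<'E'
from workcell import *
import cv2,numpy as np
from scipy.optimize import minimize
DIM=dict(a=(.056,.044,.032),b=(.072,.044,.040),c=(.088,.044,.048),d=(.104,.044,.056),rest=(.116,.06,.004),camera=(.036,.036,.054))
def proj(p,X):
    c=np.asarray(X)@np.asarray(p["R"]).T+p["t"]
    if p.get("fish"):
        r=np.hypot(c[:,0],c[:,1]); k=np.arctan2(r,c[:,2])/np.maximum(r,1e-9)
        return np.c_[p["fx"]*c[:,0]*k+p["cx"],p["fy"]*c[:,1]*k+p["cy"]]
    return np.c_[p["fx"]*c[:,0]/c[:,2]+p["cx"],p["fy"]*c[:,1]/c[:,2]+p["cy"]]
def box(q,dim,z0):
    l,w,h=dim; x,y,t=q
    # dense edges so the fisheye outline is followed
    u=np.linspace(-.5,.5,7); P=np.array([(a,b,0) for a in u for b in (-.5,.5)]+[(a,b,0) for b in u for a in(-.5,.5)])
    P=np.vstack([P*[l,w,1],P*[l,w,1]+[0,0,h]]); c,s=np.cos(t),np.sin(t)
    return P@np.array([[c,s,0],[-s,c,0],[0,0,1]])+[x,y,z0]
def iou(p,m,q,dim,z0):
    S=8; y,x=np.where(m); x0,y0,x1,y1=x.min()-15,y.min()-15,x.max()+15,y.max()+15
    k=4
    M=cv2.resize(m[max(y0,0):y1,max(x0,0):x1].astype(np.float32),None,fx=k,fy=k)>.5
    h=cv2.convexHull(((proj(p,box(q,dim,z0))-[max(x0,0),max(y0,0)]+.5)*k*S).astype(np.int32))
    I=np.zeros(M.shape,np.uint8); cv2.fillConvexPoly(I,h,1,shift=3); I=I>0
    return (I&M).sum()/max((I|M).sum(),1)
def fit(pm,x0,y0,dim,z0=0.,yaws=np.arange(0,np.pi,np.pi/6)):
    best=(9,None)
    for t in yaws:
        f=lambda v:-np.mean([iou(p,m,(x0+v[0]/100,y0+v[1]/100,t+v[2]/5),dim,z0) for p,m in pm])
        r=minimize(f,[0,0,0],method="Nelder-Mead",options=dict(initial_simplex=[[0,0,0],[1,0,0],[0,1,0],[0,0,1]],maxiter=120))
        if r.fun<best[0]: best=(r.fun,(x0+r.x[0]/100,y0+r.x[1]/100,t+r.x[2]/5))
    return best
def snap(n):
    p=snapshot(n); p["fish"]=(n=="wrist"); return p
E
python3 - <<'E'
from h import *
ps=[snap("scene"),snap("side")]
for p,n in zip(ps,["scene","side"]):
    for th in ["unit_a_mid","rest_1","camera_mid"]:
        for i,d in enumerate(regions_of(th,p)):
            m=d["region"]; y,x=np.where(m)
            # ray to table for rough position
            u,v=x.mean(),y.mean(); r=np.asarray(p["R"]).T@[(u-p["cx"])/p["fx"],(v-p["cy"])/p["fy"],1]; o=-np.asarray(p["R"]).T@p["t"]
            X=o+r*(.02-o[2])/r[2]
            out=[]
            if d["confidence"]>.3:
              for k in (["rest"] if th[0]=="r" else ["camera"] if th[0]=="c" else "abcd"):
                f=fit([(p,m)],X[0],X[1],DIM[k],.006 if k=="rest" else 0.)
                out.append((k,round(-f[0],2),np.round(f[1],3).tolist()))
            print(n,th,round(d["confidence"],2),round(u),round(v),m.sum(),out)
E
```

```text
scene unit_a_mid 0.61 435 206 471 [('a', np.float64(0.94), [0.446, 0.304, 2.706]), ('b', np.float64(0.74), [0.444, 0.306, 2.763]), ('c', np.float64(0.6), [0.441, 0.307, 2.811]), ('d', np.float64(0.51), [0.441, 0.308, 2.845])]
scene rest_1 0.81 287 232 988 [('rest', np.float64(0.97), [0.649, -0.029, 3.15])]
scene rest_1 0.79 324 243 950 [('rest', np.float64(0.92), [0.647, 0.069, 3.155])]
scene rest_1 0.78 252 221 910 [('rest', np.float64(0.96), [0.65, -0.126, 3.141])]
scene rest_1 0.66 362 256 1076 [('rest', np.float64(0.96), [0.648, 0.168, 3.132])]
scene camera_mid 0.58 321 178 305 [('camera', np.float64(0.9), [0.47, -0.003, 1.88])]
side unit_a_mid 0.82 255 147 379 [('a', np.float64(0.94), [0.447, 0.31, 2.743]), ('b', np.float64(0.69), [0.449, 0.306, 2.943]), ('c', np.float64(0.56), [0.449, 0.309, 1.107]), ('d', np.float64(0.48), [0.45, 0.309, 1.133])]
side unit_a_mid 0.33 352 187 741 [('a', np.float64(0.55), [0.663, 0.067, 3.366]), ('b', np.float64(0.64), [0.654, 0.063, 0.225]), ('c', np.float64(0.69), [0.643, 0.059, 3.351]), ('d', np.float64(0.63), [0.644, 0.066, -0.028])]
side unit_a_mid 0.27 270 191 672 []
side rest_1 0.94 367 213 896 [('rest', np.float64(0.97), [0.65, -0.024, 0.004])]
side rest_1 0.91 338 163 637 [('rest', np.float64(0.93), [0.65, 0.173, 3.156])]
side rest_1 0.74 384 242 1013 [('rest', np.float64(0.97), [0.651, -0.122, 0.001])]
side rest_1 0.58 352 187 700 [('rest', np.float64(0.91), [0.649, 0.075, 0.038])]
side camera_mid 0.9 297 220 398 [('camera', np.float64(0.89), [0.471, 0.001, 0.048])]
side camera_mid 0.16 367 213 828 []
```

```bash
cat >> h.py <<'E'
from scipy.spatial.transform import Rotation as Ro
def plan(*targets):
    "each target x,y,z,unit yaw -> (shift xyz, turn) in move units from the present pose"
    s=get_state(); R=Ro.from_quat(s["tool_rot"]).as_matrix(); psi=np.arctan2(R[1,0],R[0,0])
    print("t",round(s["clock"],2),"pos",np.round(s["position"],4),"psi",round(psi,3),"open",round(s["opening"],4),"j7",round(s["qpos"][6],2))
    for x,y,z,t in targets:
        d=R.T@(np.array([x,y,z])-s["position"]); dp=(t-psi+np.pi/2)%np.pi-np.pi/2
        print((x,y,z,round(t,3)),"->",np.round(d/.5,4),"turn",round(-dp/np.pi,4))
E
python3 - <<'E'
from h import *
p=snap("side")
g=cv2.cvtColor(p["color"],cv2.COLOR_BGR2GRAY)
o=-np.asarray(p["R"]).T@p["t"]
seen=[]
for d in regions_of("unit_a_mid",p)+regions_of("unit_d_mid",p):
    y,x=np.where(d["region"]); print("net",round(d["confidence"],2),round(x.mean()),round(y.mean()),d["region"].sum())
for k,(u,v) in dict(b=(270,192),d=(300,258),c=(337,330)).items():
    mask=np.full(g.shape,cv2.GC_BGD,np.uint8)
    cv2.circle(mask,(u,v),34,cv2.GC_PR_BGD,-1); cv2.circle(mask,(u,v),16,cv2.GC_PR_FGD,-1); cv2.circle(mask,(u,v),6,cv2.GC_FGD,-1)
    mask[(g>100)]=cv2.GC_BGD
    cv2.grabCut(p["color"],mask,None,np.zeros((1,65)),np.zeros((1,65)),4,cv2.GC_INIT_WITH_MASK)
    m=((mask==1)|(mask==3)).astype(np.uint8); n,l=cv2.connectedComponents(m); m=l==l[v,u]
    r=np.asarray(p["R"]).T@[(u-p["cx"])/p["fx"],(v-p["cy"])/p["fy"],1]; X=o+r*(.025-o[2])/r[2]
    f=fit([(p,m)],X[0],X[1],DIM[k]); print(k,m.sum(),-f[0],np.round(f[1],3),np.round(X,3))
plan((.447,.307,.15,-.42),(.447,.307,.008,-.42))
E
```

```text
net 0.83 255 147 426
net 0.97 299 258 1378
net 0.28 352 187 736
b 633 0.9273461150353178 [0.437 0.121 3.264] [0.435 0.117 0.025]
d 1296 0.9554428044280443 [ 0.439 -0.11   0.49 ] [ 0.441 -0.109  0.025]
c 1230 0.9322025868195385 [ 0.455 -0.306  0.379] [ 0.455 -0.309  0.025]
t 1.05 pos [6.500e-01 1.000e-04 2.314e-01] psi 1.571 open 0.0855 j7 -0.05
(0.447, 0.307, 0.15, -0.42) -> [ 0.6139 -0.406   0.1626] turn -0.3663
(0.447, 0.307, 0.008, -0.42) -> [ 0.6139 -0.4061  0.4466] turn -0.3663
```

Emit:
{"op": "servo_tool", "data": {
  "moves": [1,0.614,-0.406,0.16,-0.366,1,0.614,-0.406,0.16,-0.366,1,0.614,-0.406,0.16,-0.366,1,0.614,-0.406,0.16,-0.366,1,0.614,-0.406,0.16,-0.366,1,0.614,-0.406,0.16,-0.366,1,0.614,-0.406,0.16,-0.366,1,0.614,-0.406,0.16,-0.366],
  "grip_force": 50
}}

```text
clock: 1.72
position: [0.4692, 0.2731, 0.1605]
tool_rot: [0.279, 0.96, 0.0, 0.0]
contact_force: [1.3, 0.5, -0.7]
opening: 0.0853
gripper_force: 0.0
```

Run:
```python
from h import *
p=snap("wrist"); cv2.imwrite("pics/w1.png",p["color"])
for n in("scene","side"): cv2.imwrite(f"pics/{n}1.png",snap(n)["color"])
for d in regions_of("unit_a_mid",p)[:2]:
    if d["region"].sum()<5: continue
    f=fit([(p,d["region"])],.447,.307,DIM["a"],0.,[2.72-np.pi]); print(d["confidence"],d["region"].sum(),f)
plan((.447,.307,.008,-.42))
```

```text
0.77 3039 (np.float64(-0.946539033748336), (np.float64(0.44608448661528466), np.float64(0.30703614838400156), np.float64(-0.44679606424493834)))
0.39 987 (np.float64(-0.0), (np.float64(0.447), np.float64(0.307), np.float64(-0.4215926535897929)))
t 1.92 pos [0.4696 0.2727 0.1605] psi 2.573 open 0.085 j7 0.32
(0.447, 0.307, 0.008, -0.42) -> [0.075  0.0335 0.3049] turn -0.0471
```

View pics/w1.png

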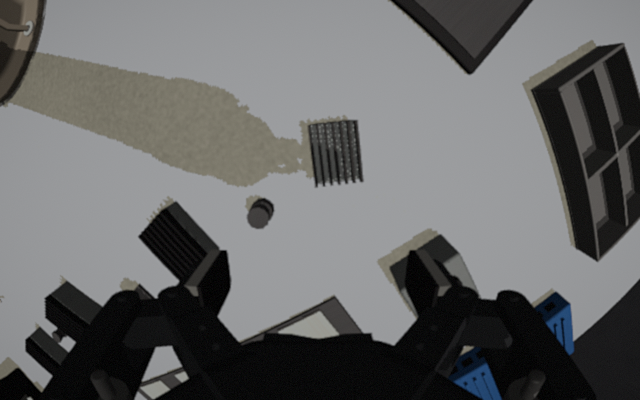

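The wrist view shows unit a at (335,152), and its fit agrees with the earlier one. Going down to grasp it.

Emit:
{"op": "servo_tool", "data": {
  "moves": [1,0.075,0.0335,0.1,-0.042,1,0.075,0.0335,0.18,-0.042,1,0.075,0.0335,0.26,-0.042,1,0.075,0.0335,0.305,-0.042,1,0.075,0.0335,0.305,-0.042,0.3,0.075,0.0335,0.305,-0.042,0.3,0.075,0.0335,0.305,-0.042,0.3,0.075,0.0335,0.305,-0.042]
}}

```text
clock: 2.58
position: [0.4507, 0.3068, 0.0109]
tool_rot: [0.219, 0.976, 0.002, 0.002]
contact_force: [0.4, -0.7, 0.5]
opening: 0.0518
gripper_force: 0.0
```

Emit:
{"op": "servo_tool", "data": {
  "moves": [0.3,0,0,0,0,0.3,0,0,0,0,0.3,0,0,-0.02,0,0.3,0,0,-0.1,0,0.3,0,0,-0.15,0]
}}

```text
clock: 3.0
position: [0.448, 0.3063, 0.0858]
tool_rot: [0.218, 0.976, 0.001, 0.0]
contact_force: [0.4, 1.4, -1.8]
opening: 0.0431
gripper_force: 52.5
```

Run:
```python
from h import *
plan((.649,-.125,.10,0),(.649,-.125,.021,0))
```

```text
t 3.0 pos [0.448  0.3063 0.0858] psi 2.703 open 0.0431 j7 0.32
(0.649, -0.125, 0.1, 0) -> [-0.7304 -0.6101 -0.0287] turn -0.1397
(0.649, -0.125, 0.021, 0) -> [-0.7303 -0.6103  0.1293] turn -0.1397
```

Emit:
{"op": "servo_tool", "data": {
  "moves": [0.3,-0.73,-0.61,-0.05,-0.14,0.3,-0.73,-0.61,-0.05,-0.14,0.3,-0.73,-0.61,-0.05,-0.14,0.3,-0.73,-0.61,-0.05,-0.14,0.3,-0.73,-0.61,-0.05,-0.14,0.3,-0.73,-0.61,-0.05,-0.14,0.3,-0.73,-0.61,-0.05,-0.14,0.3,-0.73,-0.61,-0.05,-0.14]
}}

```text
clock: 3.67
position: [0.5851, 0.0109, 0.1017]
tool_rot: [-0.0, 1.0, 0.0, 0.001]
contact_force: [1.4, 0.9, -1.8]
opening: 0.0431
gripper_force: 52.4
```

Run:
```python
from h import *
plan((.649,-.125,.05,0))
```

```text
t 3.67 pos [0.5851 0.0109 0.1017] psi -3.141 open 0.0431 j7 1.36
(0.649, -0.125, 0.05, 0) -> [-0.1274 -0.2719  0.1035] turn 0.0003
```

Emit:
{"op": "servo_tool", "data": {
  "moves": [0.3,-0.127,-0.272,0.02,0,0.3,-0.127,-0.272,0.02,0,0.3,-0.127,-0.272,0.02,0,0.3,-0.127,-0.272,0.08,0,0.3,-0.127,-0.272,0.1,0,0.3,-0.127,-0.272,0.1,0,0.3,-0.127,-0.272,0.1,0]
}}

```text
clock: 4.25
position: [0.6474, -0.1219, 0.0501]
tool_rot: [-0.001, 1.0, 0.001, -0.001]
contact_force: [0.6, 1.0, -1.2]
opening: 0.0427
gripper_force: 52.3
```

Run:
```python
from h import *
p=snap("wrist"); cv2.imwrite("pics/w2.png",p["color"])
for n in("side","scene"):
    p=snap(n);cv2.imwrite(f"pics/{n}2.png",p["color"])
    for d in regions_of("unit_a_mid",p):
        m=d["region"]; y,x=np.where(m)
        if d["confidence"]>.3 and 300<m.sum()<900:
            for z in(.035,.045,.055):
                f=fit([(p,m)],.649,-.125,DIM["a"],z,[0]); 
                if f[0]<-.3: print(n,z,x.mean(),y.mean(),f[0],np.round(f[1],3))
plan((.649,-.125,.0195,0))
```

```text
side 0.035 378.1173184357542 229.268156424581 -0.5790279763120277 [ 0.647 -0.114  0.004]
side 0.045 378.1173184357542 229.268156424581 -0.5705835171445759 [ 0.642 -0.121 -0.032]
side 0.055 378.1173184357542 229.268156424581 -0.614589187366528 [ 0.626 -0.123  1.043]
scene 0.035 248.29705882352943 210.70882352941177 -0.6998309272987384 [ 0.651 -0.133  0.677]
scene 0.045 248.29705882352943 210.70882352941177 -0.6870791513149537 [ 0.658 -0.129  0.688]
scene 0.055 248.29705882352943 210.70882352941177 -0.6723731546954472 [ 0.665 -0.123  0.689]
t 4.5 pos [ 0.6491 -0.1215  0.0518] psi -3.138 open 0.043 j7 1.57
(0.649, -0.125, 0.0195, 0) -> [ 0.0003 -0.0071  0.0645] turn 0.001
```

View pics/w2.png

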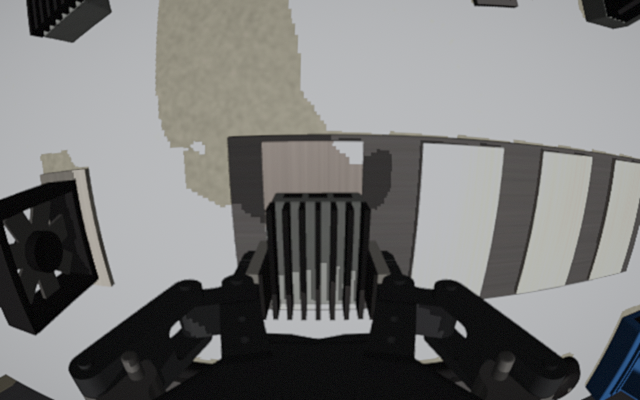

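The wrist view shows unit a at (320,255), squarely over rest_4, with the rest's edges at columns 262 and 363. Lowering it.

Emit:
{"op": "servo_tool", "data": {
  "moves": [0.3,0,-0.007,0.035,0,0.3,0,-0.007,0.055,0,0.3,0,-0.007,0.064,0,0.3,0,-0.007,0.066,0,0.3,0,-0.007,0.066,0]
}}

```text
clock: 4.92
position: [0.6481, -0.1265, 0.0208]
tool_rot: [-0.001, 1.0, -0.0, -0.001]
contact_force: [-7.9, -0.1, 17.8]
opening: 0.0429
gripper_force: 55.4
```

Emit:
{"op": "servo_tool", "data": {
  "moves": [0.8,0,0,-0.002,0,0.8,0,0,-0.002,0,0.8,0,0,-0.002,0,0.8,0,0,-0.06,0,0.9,0,0,-0.14,0,1,0,0,-0.2,0,1,0,0,-0.2,0]
}}

```text
clock: 5.5
position: [0.6532, -0.1268, 0.1243]
tool_rot: [-0.001, 1.0, -0.001, 0.006]
contact_force: [0.8, 0.6, 0.2]
opening: 0.085
gripper_force: 0.0
```

Run:
```python
from h import *
p=snap("wrist"); cv2.imwrite("pics/w3.png",p["color"])
for d in regions_of("unit_a_mid",p):
    m=d["region"]; y,x=np.where(m); f=fit([(p,m)],.649,-.125,DIM["a"],.01,[0]); print(d["confidence"],m.sum(),x.mean(),y.mean(),f)
for d in regions_of("rest_1",p):
    m=d["region"]; y,x=np.where(m); print("rest",d["confidence"],m.sum(),x.mean(),y.mean(),[fit([(p,m)],.649,y_,DIM["rest"],.006,[0]) for y_ in (-.125,-.027,.071)])
plan((.437,.121,.15,.122),(.439,-.11,.17,.49),(.455,-.306,.17,.379))
```

```text
0.8 4385 317.88711516533635 191.65153933865452 (np.float64(-0.9472289387046979), (np.float64(0.6444368084076038), np.float64(-0.1261469489197105), np.float64(0.011964421006000155)))
rest 0.92 4652 321.2323731728289 186.27579535683577 [(np.float64(-0.50132902200422), (np.float64(0.6508642311589552), np.float64(-0.12467427483365662), np.float64(0.0033931184458284086))), (np.float64(-0.0), (np.float64(0.649), np.float64(-0.027), np.float64(0.0))), (np.float64(-0.0), (np.float64(0.649), np.float64(0.071), np.float64(0.0)))]
rest 0.91 5210 513.7965451055662 191.00786948176582 [(np.float64(-0.0), (np.float64(0.649), np.float64(-0.125), np.float64(0.0))), (np.float64(-0.0), (np.float64(0.649), np.float64(-0.027), np.float64(0.0))), (np.float64(-0.9534062507165624), (np.float64(0.649428698670585), np.float64(0.07298250030879266), np.float64(0.003434575220003641)))]
rest 0.79 7676 427.52006253256906 188.61607608129233 [(np.float64(-0.0), (np.float64(0.649), np.float64(-0.125), np.float64(0.0))), (np.float64(-0.9678021908440448), (np.float64(0.6495554765827978), np.float64(-0.025591270983947017), np.float64(0.003011519132812443))), (np.float64(-0.0), (np.float64(0.649), np.float64(0.071), np.float64(0.0)))]
rest 0.67 3369 575.8174532502226 193.24903532205403 [(np.float64(-0.0), (np.float64(0.649), np.float64(-0.125), np.float64(0.0))), (np.float64(-0.0), (np.float64(0.649), np.float64(-0.027), np.float64(0.0))), (np.float64(-0.0), (np.float64(0.649), np.float64(0.071), np.float64(0.0)))]
t 5.65 pos [ 0.6479 -0.1263  0.1167] psi -3.14 open 0.0853 j7 1.59
(0.437, 0.121, 0.15, 0.122) -> [ 0.4212  0.4952 -0.0665] turn -0.0384
(0.439, -0.11, 0.17, 0.49) -> [ 0.4178  0.0332 -0.1065] turn -0.1556
(0.455, -0.306, 0.17, 0.379) -> [ 0.3863 -0.3589 -0.1065] turn -0.1202
```

Unit a is about 5 mm from its rest's centre, which is fine. Next is d.

Emit:
{"op": "servo_tool", "data": {
  "moves": [1,0.418,0.033,-0.11,-0.156,1,0.418,0.033,-0.11,-0.156,1,0.418,0.033,-0.11,-0.156,1,0.418,0.033,-0.11,-0.156,1,0.418,0.033,-0.11,-0.156,1,0.418,0.033,-0.11,-0.156,1,0.418,0.033,-0.11,-0.156]
}}

```text
clock: 6.23
position: [0.4356, -0.1105, 0.1711]
tool_rot: [-0.242, 0.97, 0.0, -0.002]
contact_force: [0.1, -0.8, -0.3]
opening: 0.0851
gripper_force: 0.0
```

Run:
```python
from h import *
p=snap("wrist"); cv2.imwrite("pics/w4.png",p["color"])
for d in regions_of("unit_a_mid",p):
    m=d["region"]; y,x=np.where(m); 
    print(round(d["confidence"],2),m.sum(),x.mean().round(),y.mean().round())
    for k,c in dict(b=(.437,.121,.122),d=(.439,-.11,.49),c=(.455,-.306,.379)).items():
        f=fit([(p,m)],c[0],c[1],DIM[k],0,[c[2]])
        if f[0]<-.4: print("  ",k,round(f[0],2),np.round(f[1],3))
plan((.439,-.11,.02,.49))
```

```text
0.69 700 235.0 323.0
t 6.33 pos [ 0.4394 -0.1103  0.1714] psi -2.651 open 0.0853 j7 2.16
(0.439, -0.11, 0.02, 0.49) -> [0.0004 0.0007 0.3027] turn 0.0003
```

View pics/w4.png

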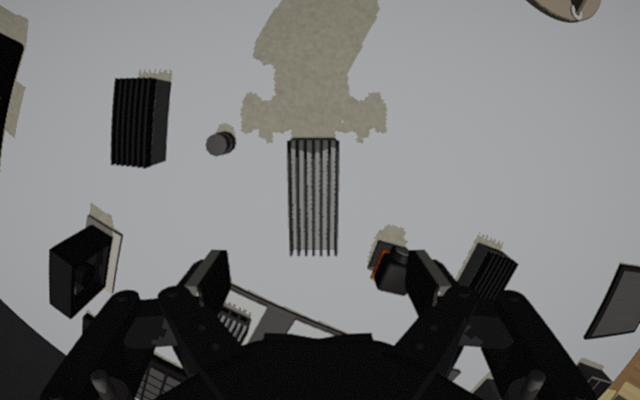

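The wrist view shows d at (315,197) lined up with the tool, with its top corners at (289,140), (338,140), (338,254) and (291,254). c is at (140,122), and the camera is at (390,268) beside the right finger. I'll get d's centre from those corners.

```bash
cat >> h.py <<'E'
def ray(p,u,v,z):
    a,b=(u-p["cx"])/p["fx"],(v-p["cy"])/p["fy"]
    if p["fish"]:
        r=np.hypot(a,b); d=np.array([a/r*np.sin(r),b/r*np.sin(r),np.cos(r)])
    else: d=np.array([a,b,1])
    R=np.asarray(p["R"]); o=-R.T@p["t"]; d=R.T@d; return o+d*(z-o[2])/d[2]
E
python3 - <<'E'
from h import *
p=snap("wrist")
P=np.array([ray(p,u,v,.056) for u,v in[(289,140),(338,140),(338,254),(291,254)]]); print(P.round(3),P.mean(0).round(3))
e=P[2]+P[3]-P[0]-P[1]; print(np.arctan2(e[1],e[0]),np.linalg.norm(e)/2)
c=[ray(p,390,268,z).round(3) for z in(0,.027,.054)]; print(c)
P=np.array([ray(p,u,v,.048) for u,v in[(116,80),(157,82),(150,165),(112,160)]]);print(P.round(3),P.mean(0).round(3))
plan((.439,-.11,.02,.49))
E
```

```text
[[ 0.407 -0.154  0.056]
 [ 0.387 -0.118  0.056]
 [ 0.478 -0.068  0.056]
 [ 0.498 -0.106  0.056]] [ 0.442 -0.111  0.056]
0.49665862402859184 0.10339443071396914
[array([0.487, 0.012, 0.   ]), array([ 0.478, -0.001,  0.027]), array([ 0.468, -0.015,  0.054])]
[[ 0.428 -0.34   0.048]
 [ 0.413 -0.292  0.048]
 [ 0.488 -0.266  0.048]
 [ 0.504 -0.311  0.048]] [ 0.458 -0.302  0.048]
t 6.38 pos [ 0.44   -0.1101  0.1714] psi -2.65 open 0.0854 j7 2.16
(0.439, -0.11, 0.02, 0.49) -> [0.0018 0.001  0.3027] turn 0.0004
```

Emit:
{"op": "servo_tool", "data": {
  "moves": [1,-0.002,0,0.08,0,1,-0.002,0,0.16,0,1,-0.002,0,0.24,0,1,-0.002,0,0.3,0,1,-0.002,0,0.31,0,1,-0.002,0,0.31,0,0.3,-0.002,0,0.31,0,0.3,-0.002,0,0.31,0],
  "grip_force": 70
}}

```text
clock: 7.05
position: [0.4424, -0.1099, 0.0186]
tool_rot: [-0.243, 0.97, -0.001, 0.002]
contact_force: [0.0, 0.3, -0.0]
opening: 0.0637
gripper_force: 0.0
```

Emit:
{"op": "servo_tool", "data": {
  "moves": [0.3,0,0,0,0,0.3,0,0,0,0,0.3,0,0,0,0,0.3,0,0,-0.03,0,0.3,0,0,-0.1,0,0.3,0,0,-0.18,0,0.3,0,0,-0.2,0]
}}

```text
clock: 7.63
position: [0.4429, -0.1101, 0.1218]
tool_rot: [-0.243, 0.97, -0.002, 0.004]
contact_force: [2.3, -0.1, -3.8]
opening: 0.0428
gripper_force: 74.6
```

Run:
```python
from h import *
plan((.6495,.1705,.14,0))
```

```text
t 7.63 pos [ 0.4429 -0.1101  0.1218] psi -2.651 open 0.0428 j7 2.12
(0.6495, 0.1705, 0.14, 0) -> [-0.6292  0.3    -0.034 ] turn 0.1563
```

Emit:
{"op": "servo_tool", "data": {
  "moves": [0.3,-0.629,0.3,0,0.156,0.3,-0.629,0.3,0,0.156,0.3,-0.629,0.3,0,0.156,0.3,-0.629,0.3,0,0.156,0.3,-0.629,0.3,0,0.156,0.3,-0.629,0.3,0,0.156,0.3,-0.629,0.3,0,0.156,0.3,-0.629,0.3,0,0.156]
}}

```text
clock: 8.3
position: [0.6261, 0.1447, 0.1152]
tool_rot: [-0.0, 1.0, -0.001, -0.001]
contact_force: [1.4, 0.4, -6.3]
opening: 0.0429
gripper_force: 74.3
```

Run:
```python
from h import *
plan((.649,.1705,.06,0))
```

```text
t 8.3 pos [0.6261 0.1447 0.1152] psi -3.141 open 0.0429 j7 1.11
(0.649, 0.1705, 0.06, 0) -> [-0.0461  0.0517  0.1102] turn 0.0003
```

Emit:
{"op": "servo_tool", "data": {
  "moves": [0.3,-0.046,0.052,0.03,0,0.3,-0.046,0.052,0.08,0,0.3,-0.046,0.052,0.13,0,0.3,-0.046,0.052,0.13,0,0.3,-0.046,0.052,0.13,0]
}}

```text
clock: 8.72
position: [0.6466, 0.168, 0.0487]
tool_rot: [-0.0, 1.0, -0.001, -0.004]
contact_force: [0.4, -0.0, -5.9]
opening: 0.0432
gripper_force: 74.1
```

Run:
```python
from h import *
p=snap("wrist"); cv2.imwrite("pics/w5.png",p["color"])
plan((.649,.1705,.026,0))
```

```text
t 8.77 pos [0.6488 0.1686 0.0511] psi -3.141 open 0.0432 j7 1.05
(0.649, 0.1705, 0.026, 0) -> [-0.0005  0.0038  0.0503] turn 0.0001
```

View pics/w5.png

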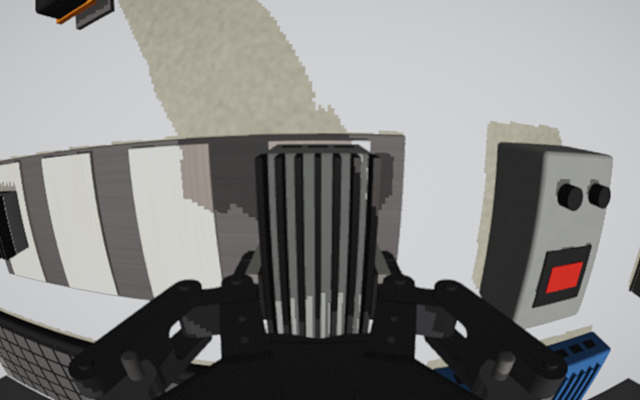

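Unit d (column 318) sits square over rest_1, whose edges show at about 260 and 370. Lowering it.

Emit:
{"op": "servo_tool", "data": {
  "moves": [0.3,-0.001,0.004,0.02,0,0.3,-0.001,0.004,0.038,0,0.3,-0.001,0.004,0.047,0,0.3,-0.001,0.004,0.051,0,0.3,-0.001,0.004,0.051,0]
}}

```text
clock: 9.18
position: [0.6504, 0.1718, 0.0292]
tool_rot: [-0.0, 1.0, -0.0, 0.0]
contact_force: [-4.6, -0.4, 6.0]
opening: 0.0431
gripper_force: 76.0
```

Emit:
{"op": "servo_tool", "data": {
  "moves": [0.8,0,0,0,0,0.8,0,0,0,0,0.8,0,0,0,0,0.8,0,0,-0.06,0,0.9,0,0,-0.14,0,1,0,0,-0.22,0,1,0,0,-0.24,0]
}}

```text
clock: 9.77
position: [0.6545, 0.1734, 0.1545]
tool_rot: [-0.0, 1.0, 0.002, 0.006]
contact_force: [0.9, 0.4, 0.5]
opening: 0.0854
gripper_force: 0.0
```

Run:
```python
from h import *
for n in("wrist","side"):
  p=snap(n); cv2.imwrite(f"pics/{n}6.png",p["color"])
  for d in regions_of("unit_a_mid",p):
    m=d["region"]; y,x=np.where(m); f=fit([(p,m)],.649,.1705,DIM["d"],.01,[0]); print(n,d["confidence"],m.sum(),x.mean().round(),y.mean().round(),f[0],f[1])
plan((.437,.121,.17,.122))
```

```text
wrist 0.57 2066 61.0 187.0 -0.0 (np.float64(0.649), np.float64(0.1705), np.float64(0.0))
side 0.85 571 383.0 238.0 -0.0 (np.float64(0.649), np.float64(0.1705), np.float64(0.0))
t 9.97 pos [0.6501 0.1715 0.1464] psi -3.141 open 0.0855 j7 1.09
(0.437, 0.121, 0.17, 0.122) -> [ 0.4263 -0.1006 -0.0473] turn -0.0385
```

Move to b, then check d in that picture.

Emit:
{"op": "servo_tool", "data": {
  "moves": [1,0.426,-0.1,-0.047,-0.038,1,0.426,-0.1,-0.047,-0.038,1,0.426,-0.1,-0.047,-0.038,1,0.426,-0.1,-0.047,-0.038,1,0.426,-0.1,-0.047,-0.038,1,0.426,-0.1,-0.047,-0.038,1,0.426,-0.1,-0.047,-0.038]
}}

```text
clock: 10.55
position: [0.4331, 0.1197, 0.1686]
tool_rot: [-0.06, 0.998, -0.001, -0.002]
contact_force: [0.6, 0.2, -0.3]
opening: 0.0852
gripper_force: 0.0
```

Run:
```python
from h import *
p=snap("wrist"); w6=cv2.imread("pics/wrist6.png")
cv2.imwrite("pics/w7.png",np.vstack([p["color"][40:300],w6[40:300]]))
for d in regions_of("unit_a_mid",p):
    m=d["region"]; y,x=np.where(m); 
    f=fit([(p,m)],.437,.121,DIM["b"],0,[.12]); print(d["confidence"],m.sum(),x.mean().round(),y.mean().round(),round(f[0],2),np.round(f[1],3))
plan((.437,.121,.01,.122))
```

```text
0.17 320 119.0 287.0 -0.0 [0.437 0.121 0.12 ]
t 10.65 pos [0.4375 0.1212 0.1695] psi -3.021 open 0.0855 j7 1.26
(0.437, 0.121, 0.01, 0.122) -> [ 1.00e-03 -3.00e-04  3.19e-01] turn -0.0006
```

View pics/w7.png

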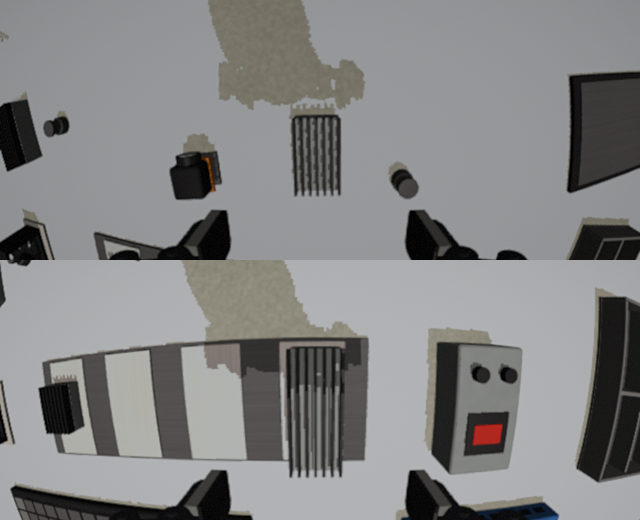

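The top half shows b at (317,196 in the full frame), with its long side along the tool and its top corners at (293,157), (341,157), (341,235) and (294,235). The bottom half shows d sitting square on rest_1.

Run:
```python
from h import *
p=snap("wrist")
P=np.array([ray(p,u,v,.04) for u,v in[(293,157),(341,157),(341,235),(294,235)]]); print(P.mean(0).round(3))
e=P[2]+P[3]-P[0]-P[1]; print(np.arctan2(e[1],e[0]),np.linalg.norm(e)/2)
print(ray(p,400,225,.0))
x,y=P.mean(0)[:2]
plan((x,y,.01,.122))
```

```text
[0.441 0.122 0.04 ]
0.12649367812804388 0.07392654379644074
[0.4714737  0.21740222 0.        ]
t 10.7 pos [0.4382 0.1216 0.1696] psi -3.021 open 0.0854 j7 1.26
(np.float64(0.4407281486846879), np.float64(0.12208235144071553), 0.01, 0.122) -> [-5.000e-03  1.000e-04  3.192e-01] turn -0.0006
```

Emit:
{"op": "servo_tool", "data": {
  "moves": [1,-0.002,0,0.08,0,1,-0.002,0,0.16,0,1,-0.002,0,0.24,0,1,-0.002,0,0.31,0,1,-0.002,0,0.32,0,1,-0.002,0,0.32,0,0.3,-0.002,0,0.32,0,0.3,-0.002,0,0.32,0],
  "grip_force": 60
}}

```text
clock: 11.37
position: [0.4406, 0.1225, 0.0118]
tool_rot: [-0.06, 0.998, 0.001, 0.002]
contact_force: [-0.4, 0.6, 0.8]
opening: 0.0639
gripper_force: 0.0
```

Emit:
{"op": "servo_tool", "data": {
  "moves": [0.3,0,0,0,0,0.3,0,0,0,0,0.3,0,0,0,0,0.3,0,0,-0.03,0,0.3,0,0,-0.1,0,0.3,0,0,-0.18,0,0.3,0,0,-0.2,0]
}}

```text
clock: 11.95
position: [0.4418, 0.123, 0.1159]
tool_rot: [-0.06, 0.998, 0.001, 0.005]
contact_force: [1.4, -0.5, -1.2]
opening: 0.0431
gripper_force: 62.1
```

Run:
```python
from h import *
plan((.6495,-.026,.11,0),(.6495,-.026,.05,0))
```

```text
t 11.95 pos [0.4418 0.123  0.1159] psi -3.021 open 0.0431 j7 1.2
(0.6495, -0.026, 0.11, 0) -> [-0.3764 -0.3457  0.0155] turn 0.0383
(0.6495, -0.026, 0.05, 0) -> [-0.3751 -0.3458  0.1355] turn 0.0383
```

Emit:
{"op": "servo_tool", "data": {
  "moves": [0.3,-0.378,-0.343,0,0.038,0.3,-0.378,-0.343,0,0.038,0.3,-0.378,-0.343,0,0.038,0.3,-0.378,-0.343,0,0.038,0.3,-0.378,-0.343,0,0.038,0.3,-0.378,-0.343,0.06,0.038,0.3,-0.378,-0.343,0.13,0.038,0.3,-0.378,-0.343,0.13,0.038]
}}

```text
clock: 12.62
position: [0.6437, -0.0306, 0.038]
tool_rot: [0.002, 1.0, -0.001, -0.005]
contact_force: [-3.1, -0.9, -3.6]
opening: 0.0432
gripper_force: 62.2
```

Run:
```python
from h import *
p=snap("wrist"); cv2.imwrite("pics/w8.png",p["color"])
plan((.6495,-.026,.02,0))
```

```text
t 12.67 pos [ 0.6428 -0.0283  0.0399] psi 3.14 open 0.0432 j7 1.36
(0.6495, -0.026, 0.02, 0) -> [-0.0138  0.0046  0.0397] turn -0.0006
```

View pics/w8.png

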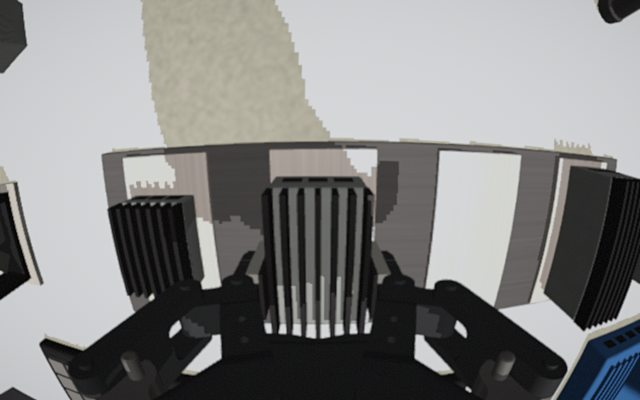

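b (column 318) is just left of rest_3's middle (about 324), so I'll correct by a few mm while lowering.

Emit:
{"op": "servo_tool", "data": {
  "moves": [0.3,-0.009,0.005,0,0,0.3,-0.009,0.005,0.02,0,0.3,-0.009,0.005,0.033,0,0.3,-0.009,0.005,0.04,0,0.3,-0.009,0.005,0.042,0,0.3,-0.009,0.005,0.042,0]
}}

```text
clock: 13.17
position: [0.6507, -0.0233, 0.0243]
tool_rot: [-0.001, 1.0, -0.0, 0.0]
contact_force: [0.6, 0.3, -2.0]
opening: 0.0426
gripper_force: 62.3
```

Run:
```python
from h import *
snap("side");plan((.6495,-.026,.02,0)); print(get_state()["contact_force"])
```

```text
t 13.22 pos [ 0.651  -0.0234  0.0245] psi -3.14 open 0.0434 j7 1.35
(0.6495, -0.026, 0.02, 0) -> [ 0.003  -0.0053  0.009 ] turn 0.0004
[ 0.88671914  0.6869472  -1.81137613]
```

Not yet in contact, so I'll lower a little more and then release.

Emit:
{"op": "servo_tool", "data": {
  "moves": [0.3,0.002,-0.004,0.005,0,0.3,0.002,-0.004,0.008,0,0.3,0.002,-0.004,0.008,0,0.3,0.002,-0.004,0.008,0]
}}

```text
clock: 13.55
position: [0.6508, -0.0252, 0.0222]
tool_rot: [-0.001, 1.0, 0.0, 0.001]
contact_force: [-3.8, 1.1, 7.3]
opening: 0.0427
gripper_force: 63.4
```

Emit:
{"op": "servo_tool", "data": {
  "moves": [0.8,0,0,0,0,0.8,0,0,0,0,0.8,0,0,0,0,0.8,0,0,-0.06,0,0.8,0,0,-0.14,0,1,0,0,-0.22,0,1,0,0,-0.26,0,1,0,0,-0.28,0]
}}

```text
clock: 14.22
position: [0.6524, -0.0255, 0.1645]
tool_rot: [-0.0, 1.0, -0.0, 0.004]
contact_force: [0.2, 0.2, -0.6]
opening: 0.085
gripper_force: 0.0
```

Run:
```python
from h import *
plan((.457,-.304,.17,.379))
```

```text
t 14.22 pos [ 0.6524 -0.0255  0.1645] psi -3.141 open 0.085 j7 1.4
(0.457, -0.304, 0.17, 0.379) -> [ 0.391  -0.5568 -0.0138] turn -0.1204
```

Emit:
{"op": "servo_tool", "data": {
  "moves": [1,0.388,-0.557,-0.02,-0.12,1,0.388,-0.557,-0.02,-0.12,1,0.388,-0.557,-0.02,-0.12,1,0.388,-0.557,-0.02,-0.12,1,0.388,-0.557,-0.02,-0.12,1,0.388,-0.557,-0.02,-0.12,1,0.388,-0.557,-0.02,-0.12,1,0.388,-0.557,-0.02,-0.12]
}}

```text
clock: 14.88
position: [0.4578, -0.2997, 0.1686]
tool_rot: [-0.188, 0.982, 0.001, -0.001]
contact_force: [0.6, -1.8, -0.0]
opening: 0.0857
gripper_force: 0.0
```

Emit:
{"op": "servo_tool", "data": {
  "moves": [1,0.006,-0.012,0,0,1,0.006,-0.012,0,0,1,0.006,-0.012,0,0]
}}

```text
clock: 15.13
position: [0.4592, -0.3047, 0.1689]
tool_rot: [-0.187, 0.982, 0.001, -0.0]
contact_force: [-0.4, 1.2, 0.4]
opening: 0.0855
gripper_force: 0.0
```

Run:
```python
from h import *
p=snap("wrist"); cv2.imwrite("pics/w9.png",p["color"])
plan((.457,-.304,.013,.379))
```

```text
t 15.18 pos [ 0.4601 -0.3035  0.1691] psi -2.762 open 0.0856 j7 2.36
(0.457, -0.304, 0.013, 0.379) -> [0.0063 0.0007 0.3121] turn 0.0002
```

View pics/w9.png

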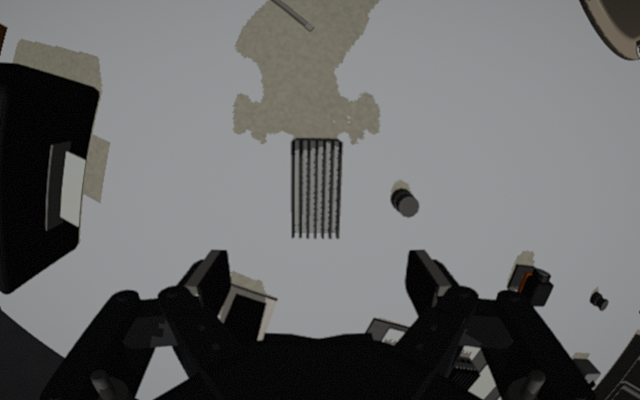

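c is at (316,189) and aligned, with its top corners at (292,140), (341,140), (340,238) and (293,238). The knob at (403,200) is clear of the fingers.

Run:
```python
from h import *
p=snap("wrist")
P=np.array([ray(p,u,v,.048) for u,v in[(292,140),(341,140),(340,238),(293,238)]]); print(P.mean(0).round(4))
e=P[2]+P[3]-P[0]-P[1]; print(np.arctan2(e[1],e[0]),np.linalg.norm(e)/2)
print(ray(p,403,203,.0))
x,y=P.mean(0)[:2]; plan((x,y,.013,.379))
```

```text
[ 0.4559 -0.3051  0.048 ]
0.37920464610906074 0.08931061835488527
[ 0.44449897 -0.20958111  0.        ]
t 15.23 pos [ 0.4606 -0.303   0.1692] psi -2.76 open 0.0856 j7 2.36
(np.float64(0.4559099711156399), np.float64(-0.30513850821004895), 0.013, 0.379) -> [ 0.0104 -0.001   0.3124] turn 0.0007
```

Emit:
{"op": "servo_tool", "data": {
  "moves": [1,0.009,-0.001,0.08,0,1,0.009,-0.001,0.16,0,1,0.009,-0.001,0.24,0,1,0.009,-0.001,0.3,0,1,0.009,-0.001,0.31,0,1,0.009,-0.001,0.31,0,0.3,0.009,-0.001,0.31,0,0.3,0.009,-0.001,0.31,0],
  "grip_force": 70
}}

```text
clock: 15.9
position: [0.458, -0.3077, 0.0171]
tool_rot: [-0.188, 0.982, -0.001, 0.002]
contact_force: [1.0, -1.1, -0.9]
opening: 0.0634
gripper_force: 0.0
```

Emit:
{"op": "servo_tool", "data": {
  "moves": [0.3,0,0,0,0,0.3,0,0,0,0,0.3,0,0,0,0,0.3,0,0,-0.03,0,0.3,0,0,-0.1,0,0.3,0,0,-0.18,0,0.3,0,0,-0.26,0,0.3,0,0,-0.26,0]
}}

```text
clock: 16.57
position: [0.4606, -0.3101, 0.1535]
tool_rot: [-0.188, 0.982, -0.006, 0.006]
contact_force: [2.7, -1.1, -3.3]
opening: 0.0427
gripper_force: 72.5
```

Run:
```python
from h import *
plan((.6495,.072,.145,0))
```

```text
t 16.57 pos [ 0.4606 -0.3101  0.1535] psi -2.764 open 0.0427 j7 2.35
(0.6495, 0.072, 0.145, 0) -> [-0.6328  0.5713  0.0152] turn 0.1202
```

Emit:
{"op": "servo_tool", "data": {
  "moves": [0.3,-0.635,0.568,0,0.12,0.3,-0.635,0.568,0,0.12,0.3,-0.635,0.568,0,0.12,0.3,-0.635,0.568,0,0.12,0.3,-0.635,0.568,0,0.12,0.3,-0.635,0.568,0,0.12,0.3,-0.635,0.568,0,0.12,0.3,-0.635,0.568,0,0.12]
}}

```text
clock: 17.23
position: [0.5998, -0.0168, 0.1445]
tool_rot: [-0.0, 1.0, -0.0, -0.0]
contact_force: [1.7, -0.9, -3.8]
opening: 0.043
gripper_force: 72.1
```

Run:
```python
from h import *
plan((.6495,.072,.06,0))
```

```text
t 17.23 pos [ 0.5998 -0.0168  0.1445] psi -3.141 open 0.043 j7 1.38
(0.6495, 0.072, 0.06, 0) -> [-0.0995  0.1777  0.1689] turn 0.0002
```

Emit:
{"op": "servo_tool", "data": {
  "moves": [0.3,-0.099,0.177,0,0,0.3,-0.099,0.177,0,0,0.3,-0.099,0.177,0.02,0,0.3,-0.099,0.177,0.08,0,0.3,-0.099,0.177,0.14,0,0.3,-0.099,0.177,0.17,0,0.3,-0.099,0.177,0.17,0,0.3,-0.099,0.177,0.17,0]
}}

```text
clock: 17.9
position: [0.6483, 0.0697, 0.0587]
tool_rot: [-0.0, 1.0, -0.0, -0.001]
contact_force: [0.1, 0.3, -2.8]
opening: 0.0428
gripper_force: 72.2
```

Run:
```python
from h import *
p=snap("wrist"); cv2.imwrite("pics/w10.png",p["color"])
plan((.6495,.0725,.025,0))
```

```text
t 17.95 pos [0.6498 0.07   0.0605] psi -3.141 open 0.0429 j7 1.19
(0.6495, 0.0725, 0.025, 0) -> [0.0007 0.0049 0.0709] turn 0.0002
```

View pics/w10.png

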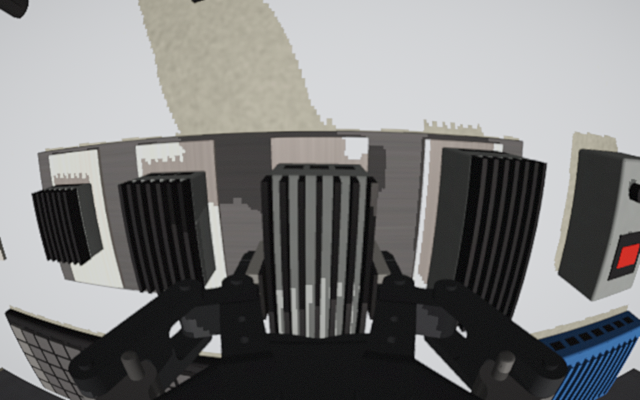

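c (column 319) is over rest_2 (271 to 369), and its neighbours clear the fingers. Lowering it.

Emit:
{"op": "servo_tool", "data": {
  "moves": [0.3,0,0.003,0.03,0,0.3,0,0.003,0.055,0,0.3,0,0.003,0.065,0,0.3,0,0.003,0.072,0,0.3,0,0.003,0.072,0,0.3,0,0.003,0.072,0]
}}

```text
clock: 18.45
position: [0.6493, 0.0715, 0.0272]
tool_rot: [-0.0, 1.0, -0.001, -0.0]
contact_force: [-7.2, -0.1, 12.1]
opening: 0.0429
gripper_force: 74.3
```

Emit:
{"op": "servo_tool", "data": {
  "moves": [0.8,0,0,0,0,0.8,0,0,0,0,0.8,0,0,0,0,0.8,0,0,-0.06,0,0.8,0,0,-0.14,0,0.8,0,0,-0.22,0,1,0,0,-0.3,0,1,0,0,-0.36,0]
}}

```text
clock: 19.12
position: [0.6507, 0.072, 0.2079]
tool_rot: [-0.001, 1.0, 0.0, 0.002]
contact_force: [1.1, 0.2, 0.2]
opening: 0.0857
gripper_force: 0.0
```

Emit:
{"op": "servo_tool", "data": {
  "moves": [1,0.2,0,-0.1,0,1,0.2,0,-0.1,0,1,0.2,0,-0.1,0,1,0.2,0,-0.1,0,1,0.2,0,-0.1,0]
}}

```text
clock: 19.53
position: [0.5494, 0.0716, 0.2554]
tool_rot: [-0.001, 1.0, -0.0, 0.002]
contact_force: [0.5, -0.3, -1.0]
opening: 0.0854
gripper_force: 0.0
```

Run:
```python
from h import *
p=snap("wrist"); cv2.imwrite("pics/w11.png",p["color"])
q=snap("scene"); cv2.imwrite("pics/scene11.png",q["color"])
C=dict(a=-.1245,b=-.0265,c=.0715,d=.1695)
for P,n in((p,"w"),(q,"sc")):
  for d in regions_of("unit_a_mid",P):
    m=d["region"]; best=min((fit([(P,m)],.6495,y,DIM[k],.01,[0])+(k,) for k,y in C.items()),key=lambda f:f[0])
    print(n,round(d["confidence"],2),m.sum(),best[2],round(best[0],2),np.round(best[1] if best[1] is not None else 0,3))
  for d in regions_of("rest_1",P):
    m=d["region"]; yy,x=np.where(m); print(n,"rest",round(d["confidence"],2),x.mean().round(),yy.mean().round())
img=np.vstack([p["color"],q["color"]]);
vis=p["color"].copy(); vs=q["color"].copy()
for k,y in C.items():
  for P,v in((p,vis),(q,vs)):
    h=cv2.convexHull(proj(P,box((.6495,y,0),DIM[k],.01)).astype(np.int32)); cv2.polylines(v,[h],1,(0,255,0),1)
    h=cv2.convexHull(proj(P,box((.6495,y,0),DIM["rest"],.006)).astype(np.int32)); cv2.polylines(v,[h],1,(0,0,255),1)
cv2.imwrite("pics/v11.png",np.vstack([vis[100:400],cv2.resize(vs[160:310,180:440],(640,300*640//520))[:295]]))
plan()
```

```text
w 0.87 1545 a -0.94 [ 0.646 -0.127 -0.019]
w rest 0.96 251.0 226.0
w rest 0.75 184.0 227.0
w rest 0.68 315.0 226.0
sc 0.71 489 a -0.92 [ 0.646 -0.128  0.044]
sc rest 0.67 282.0 243.0
sc rest 0.58 251.0 226.0
sc rest 0.54 359.0 261.0
sc rest 0.51 323.0 253.0
t 19.83 pos [0.5498 0.0714 0.2528] psi -3.141 open 0.0853 j7 1.27
```

View pics/v11.png

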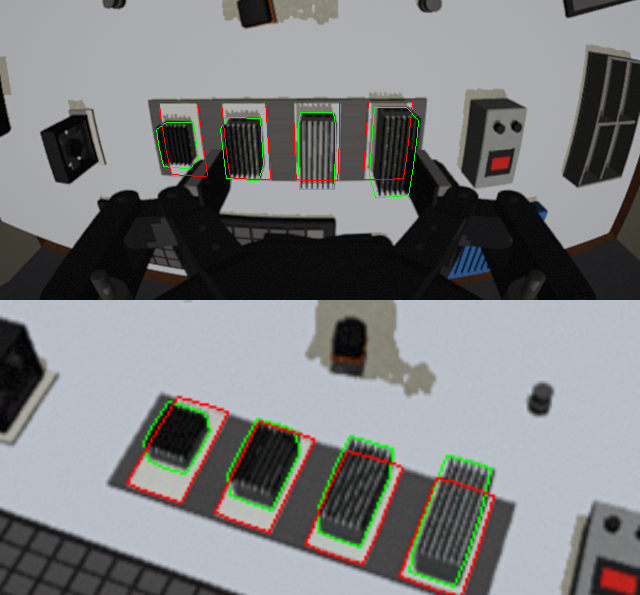

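All four match their expected outlines (green) in both views within a few mm, and the camera is upright where it was. Handing in.

```bash
python3 -c "
from workcell import *
print(job_done())"
```

```text
the job is handed in; nothing more can be done
None
```

All four units are on their rests, fins up, smallest at the fan end to largest at the far end, about 5 mm or less off centre by the last pictures; the camera was not touched, and the job was handed in at about 20 s (no verdict was returned).

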